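# Put the screw-cap reagent bottles into their fitted holders

## Robot

A 6-joint arm with a two-finger parallel gripper is mounted at the origin on a cart in front of the work surface, level with it; the furniture and walls round the work are solid. World frame = base frame: x ahead of the robot, y to its left, z up, the work surface at z = 0. Lengths are in mm, angles in degrees, forces in N, time in s.
With the tool pointing down it reaches from about 350 to 850 mm from the base axis. Payload 8.1 kg.
Tool frame: the origin (TCP) lies at the very end of the fingers, on their centre line; the grasp point (between the pads) lies 19 mm behind it (r.grip_depth is the distance from the TCP to the grasp point, in mm); z points along the fingers, y is the direction in which the jaws open and shut (so a half turn about z gives the same grasp; the last joint's range is limited). The gripper opens to 85 mm and grips with 20 to 120 N. Pads are 22 mm wide; open, the fingers measure 114 mm over their backs; the gripper's body (76 mm by 85 mm) begins 54 mm behind the grasp point. The pads swing forward as they close: fully open they stand 13 mm farther back than shut.
Start: joints at [-69.866, 7.471, 85.268, -0, 87.261, -4.893], TCP at [253.845, -543.662, 231.292] pointing down, gripper open.
Joint ranges: [-169.43, 169.43], [-51.17, 129.36], [1.28, 143.12], [-76.62, 256.62], [0, 156.53], [-152.29, 152.29]. Speed limits (degrees/s): [136.94, 136.94, 159.86, 180, 180, 180].

## Interface

Orientations are given as [roll, pitch, yaw] about the fixed x, y, z axes, in that order (R = Rz(yaw) Ry(pitch) Rx(roll)).
In Python, from bench import status, viewer, hand_in, r gives the robot as it stands.
- The arm moves only by the shell command python3 -m crank 'ROWS' [OPENING] [FORCE]. ROWS is a JSON object of lists of equal length, an entry for each row: "slide": the shift along the tool's x, y, z in m, a list of three; "twist": the turn about the tool's z in rad. A call has 1 to 8 rows; each row shifts and turns the commanded pose from where the row before left it, along the tool's axes as they then stand; what a row does not reach is not made up. A row lasts 1/10 s, in which the tool goes at most 50 mm and 8.59 degrees, less where a joint would pass 70% of its speed; a pose out of reach is approached as far as the arm can. A call with a gripper value outside its range is refused whole. OPENING is the closure, from 0 (fully open) to 1 (shut), set as the call begins (- or left out, the last holds). The fingers move at their own pace and stop on an object; FORCE is the grip in N (left out, the last holds). Time passes only in rows, so rows that do not move let the fingers close. It gives the time, the measured TCP pose, the force and the opening at its end, in the units of the state.
- status.sense(): the state, without advancing time (a new reading comes with each control period).
- viewer.snapshot(name): name is "scene" or "top"; returns a dict with "img" (400x640x3 uint8, red, green, blue), "fx", "fy", "cx", "cy" (pixels), "R" (3x3) and "t" (3): a world point X has camera coordinates R X + t. Camera axes: x right, y down, z forward; pixel columns grow to the right and rows downward; lengths in mm; the calibration is good to about 2 mm. A picture is of the moment at which its call begins. There is no depth.
- hand_in(): hands the job in, once; it reports no verdict.
The state is a dict: "time": time; "joint_pos": joint angles; "qd": joint speeds; "joint_efforts": joint torques, N m; "tool_pos": TCP position; "tcp_rot": TCP orientation; "ft_force": force on the tool from outside, world axes, zero at the start; "wrist_torque": the same for the moment, N m; "finger_gap": finger opening in mm.
Only numpy, scipy, OpenCV 4.12 (cv2) and the standard library are available. Lean on these libraries where they do the work, as an engineer would, in place of code of your own. Each camera call takes 0.05 s, during which the arm holds its last target.

## Task

Put the four screw-cap bottles away in the four round grey holders, each in the holder made for its size: the widest bottle in the widest holder, and so on down to the slimmest in the narrowest. Set each bottle down gently so that it stands upright on the floor of its holder, tip none of them over, and leave the two dropper bottles with pointed nozzles where they are.

Things in the scene. Friction and masses are not known exactly. Their poses are not given: they have to be found in the camera images.
- bottle_slim_mid (a point): pencil-slim white bottle with a white screw cap, round, loose, standing upright on the bench: body 24 mm in diameter, cap 17 mm in diameter, 85 mm tall in all, under 0.3 kg. The point is on its axis half-way up, 42.5 mm above its foot; z runs up the axis.
- holder_slim_floor (a point): low round grey cup fixed to the bench, the holder for the 24 mm bottle: outside 50 mm in diameter and 28 mm high, open well 40 mm in diameter with its floor 5 mm above the bench (23 mm deep). The point is the centre of the well's floor; z is up.
- bottle_small_mid (a point): dark purple bottle with a black screw cap, round, loose, standing upright on the bench: body 38 mm in diameter, cap 26 mm in diameter, 85 mm tall in all, under 0.3 kg. The point is on its axis half-way up, 42.5 mm above its foot; z runs up the axis.
- holder_small_floor (a point): low round grey cup fixed to the bench, the holder for the 38 mm bottle: outside 64 mm in diameter and 28 mm high, open well 54 mm in diameter with its floor 5 mm above the bench (23 mm deep). The point is the centre of the well's floor; z is up.
- bottle_medium_mid (a point): brown bottle with a black screw cap, round, loose, standing upright on the bench: body 46 mm in diameter, cap 32 mm in diameter, 115 mm tall in all, under 0.3 kg. The point is on its axis half-way up, 57.5 mm above its foot; z runs up the axis.
- holder_medium_floor (a point): low round grey cup fixed to the bench, the holder for the 46 mm bottle: outside 74 mm in diameter and 28 mm high, open well 64 mm in diameter with its floor 5 mm above the bench (23 mm deep). The point is the centre of the well's floor; z is up.
- bottle_large_mid (a point): wide white bottle with a blue screw cap, round, loose, standing upright on the bench: body 56 mm in diameter, cap 39 mm in diameter, 120 mm tall in all, under 0.3 kg. The point is on its axis half-way up, 60 mm above its foot; z runs up the axis.
- holder_large_floor (a point): low round grey cup fixed to the bench, the holder for the 56 mm bottle: outside 86 mm in diameter and 28 mm high, open well 76 mm in diameter with its floor 5 mm above the bench (23 mm deep). The point is the centre of the well's floor; z is up.
- dropper_a_mid (a point): small white bottle with a pointed white dropper nozzle, 31 mm in diameter, 72 mm tall, loose on the bench: a bystander, to be left where it stands. The point is on its axis 36 mm above its foot.
- dropper_b_mid (a point): small white bottle with a pointed blue dropper nozzle, 29 mm in diameter, 72 mm tall, loose on the bench: a bystander, to be left where it stands. The point is on its axis 36 mm above its foot.

How it is judged:
By the outcome, as a careful person would: the job done as asked, in the order asked, and still so for the second after the job is handed in, with the robot touching nothing.
It also fails if it takes over 102 s, if anything falls off the work surface, if the arm or the gripper's body presses on something with over 40 N, if the wrist force passes 120 N, or if a joint passes its speed limit or range.

## Working session

There is one attempt and no reset: what is moved stays moved. The work goes in short steps, Python scripts to look and compute and a shell command to move; the robot and the scene stay as the last step left them, time stands still between calls to the robot, and variables do not carry over. Pictures are saved under pics/ and viewed, and the job is handed in when it is done.

```bash
ls; mkdir -p pics
python3 - <<'E'
from bench import status, viewer, r
import cv2
s=status.sense(); print({k:s[k] for k in ('time','tool_pos','tcp_rot','finger_gap','ft_force')}, r.grip_depth)
for n in ('scene','top'):
    d=viewer.snapshot(n); cv2.imwrite(f'pics/{n}0.png',d['img'][:,:,::-1]); print(n,d['fx'],d['cx'],d['cy'],d['R'],d['t'])
E
```

```text
pics
{'time': 0.0, 'tool_pos': array([ 253.64129316, -543.12510348,  230.2233681 ]), 'tcp_rot': array([-1.79892440e+02, -9.04314297e-03,  2.50272725e+01]), 'finger_gap': 85.3932174460073, 'ft_force': array([-0.24169002, -1.09887412,  0.21379168])} 18.700000000000003
scene 489.5955120189624 317.86510348396604 201.69155215919747 [[ 0.88852881 -0.4581141   0.02545646]
 [-0.16693931 -0.37446768 -0.91208839]
 [ 0.42737317  0.80616712 -0.40920257]] [-586.04489602   33.04489731  938.6949919 ]
top 503.28125413863114 318.1834933035161 192.36781378785702 [[ 7.50698538e-04 -9.99328639e-01 -3.66293304e-02]
 [-9.86259479e-01  5.31135236e-03 -1.65118227e-01]
 [ 1.65201924e-01  3.62499783e-02 -9.85593356e-01]] [-312.49386645  471.16841967  831.84909201]
```

View pics/scene0.png

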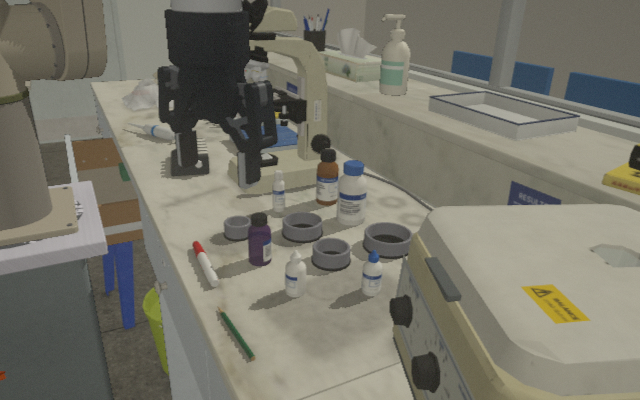

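View pics/top0.png

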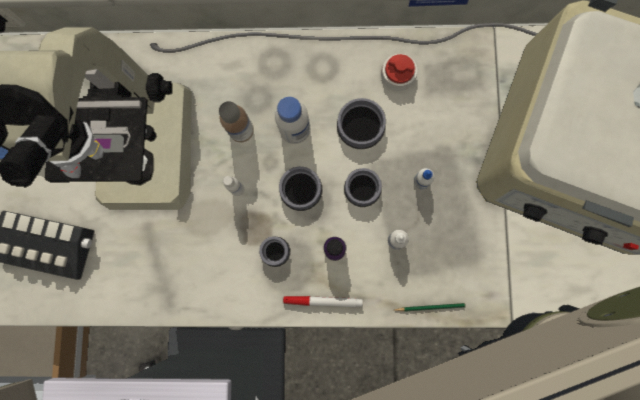

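The scene view shows the four cups at about (238,228), (302,228), (331,253) and (388,240). The bottles are at slim (279,190), purple (259,240), brown (327,180) and large (351,195). In the top view the cups are at (361,123), (300,188), (363,187) and (274,250). The caps there are at brown (230,110), large (289,107), slim (232,184) and purple (335,247). I'll zoom in to measure.

Run:
```python
import cv2
a=cv2.imread('pics/top0.png')[85:275,205:445]; cv2.imwrite('pics/topz.png',cv2.resize(a,None,fx=3.3,fy=3.1,interpolation=cv2.INTER_CUBIC))
cv2.imwrite('pics/topz.png',cv2.resize(a,None,fx=3,fy=3,interpolation=cv2.INTER_CUBIC))
a=cv2.imread('pics/scene0.png')[145:305,215:415]; cv2.imwrite('pics/scz.png',cv2.resize(a,None,fx=3.7,fy=3.7,interpolation=cv2.INTER_CUBIC))
```

```text
(no output)
```

View pics/topz.png

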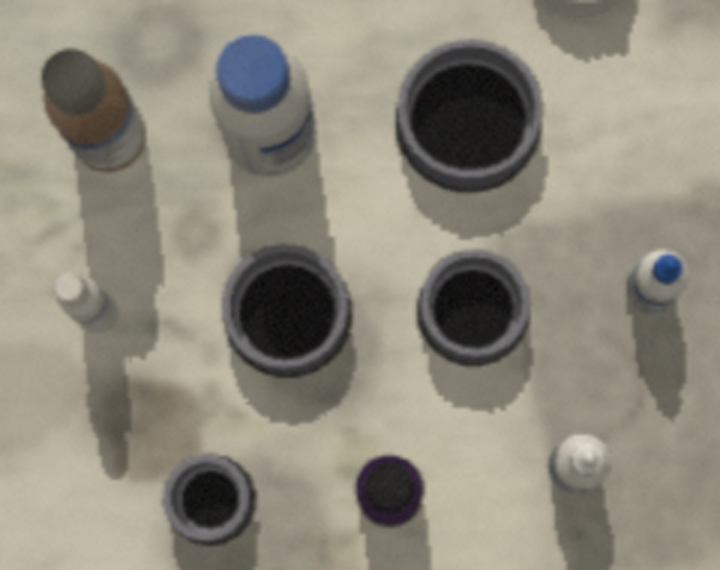

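View pics/scz.png

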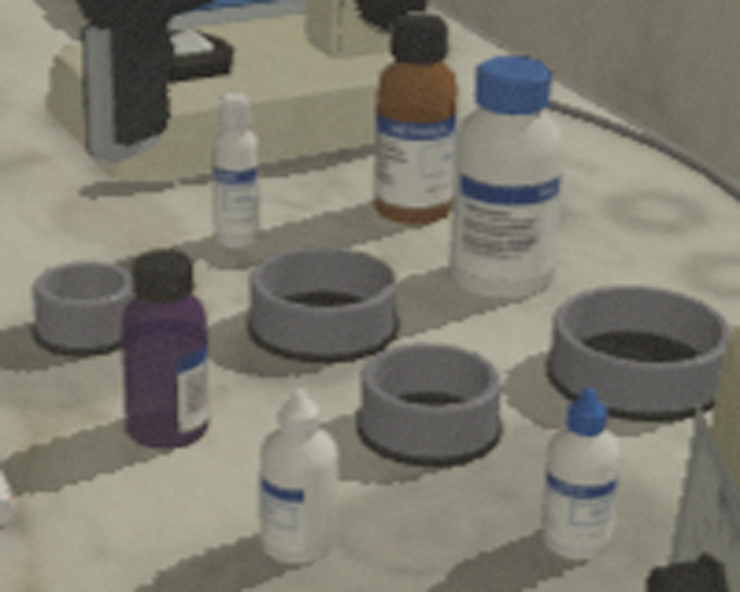

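```bash
cat > h.py <<'E'
import numpy as np, cv2
from bench import viewer,status
def cam(n): return viewer.snapshot(n)
def ray(d,u,v):
    R=np.array(d['R']);t=np.array(d['t']);c=-R.T@t
    w=R.T@np.array([(u-d['cx'])/d['fx'],(v-d['cy'])/d['fy'],1.]); return c,w/np.linalg.norm(w)
def onz(d,u,v,z):
    c,w=ray(d,u,v); return c+w*(z-c[2])/w[2]
def tri(a,pa,b,pb):
    c1,w1=ray(a,*pa);c2,w2=ray(b,*pb)
    s=np.linalg.lstsq(np.c_[w1,-w2],c2-c1,rcond=None)[0]
    p,q=c1+s[0]*w1,c2+s[1]*w2; return (p+q)/2,np.linalg.norm(p-q)
def proj(d,X):
    x=np.array(d['R'])@np.array(X)+np.array(d['t']); return d['cx']+d['fx']*x[0]/x[2], d['cy']+d['fy']*x[1]/x[2]
E
python3 - <<'E'
from h import *
T=cam('top');S=cam('scene')
def z(p,o,k): return (p[0]/k+o[0]-.3,p[1]/k+o[1]-.3)
tp=lambda *p:z(p,(205,85),3); sp=lambda *p:z(p,(215,145),3.7)
# top-of-rim centres and cap-top centres, hand read in the two zooms
P={'h_slim':(tp(210,496),sp(84,284)),'h_med':(tp(287,308),sp(324,281)),'h_small':(tp(473,303),sp(430,374)),'h_large':(tp(470,111),sp(640,322)),
'b_med':(tp(72,79),sp(420,24)),'b_large':(tp(253,70),sp(514,70)),'b_slim':(tp(70,288),sp(236,98)),'b_small':(tp(389,487),sp(163,263)),'dA':(tp(587,461),sp(299,396)),'dB':(tp(668,268),sp(589,394))}
for k,(a,b) in P.items():
    X,e=tri(T,a,S,b); h=dict(h=28,d=72).get(k[0]) or (85 if k[2:] in('slim','small') else dict(med=115,large=120)[k[2:]])
    print(k,X.round(1),'err',e.round(1),'top@h',onz(T,*a,h).round(1)[:2],'sc@h',onz(S,*b,h).round(1)[:2])
# mask checks in top view: rims
im=cv2.cvtColor(T['img'],cv2.COLOR_RGB2BGR); hsv=cv2.cvtColor(im,cv2.COLOR_BGR2HSV)
print('rim px',im[int(P['h_med'][0][1]),int(P['h_med'][0][0]-20)], im[160,325])
b,g,rr=[im[...,i].astype(int) for i in range(3)]
m=((b-rr>2)&(hsv[...,2]<150)&(hsv[...,2]>60)).astype(np.uint8)
for k in ('h_slim','h_med','h_small','h_large'):
    u,v=map(int,P[k][0]); mm=np.zeros_like(m);rad=dict(h_slim=20,h_med=27,h_small=24,h_large=29)[k]
    mm[v-rad:v+rad,u-rad:u+rad]=m[v-rad:v+rad,u-rad:u+rad]
    c=max(cv2.findContours(mm,cv2.RETR_EXTERNAL,cv2.CHAIN_APPROX_NONE)[0],key=len)
    print(k,P[k][0],'ell',cv2.fitEllipse(c))
hue=((hsv[...,0]>100)&(hsv[...,0]<125)&(hsv[...,1]>100)).astype(np.uint8)[85:125,270:320]
print('bluecap',cv2.fitEllipse(max(cv2.findContours(hue,0,1)[0],key=len)))
E
```

```text
h_slim [ 371.4 -238.9   26.9] err 1.9 top@h [ 372.2 -239.4] sc@h [ 369.8 -240.9]
h_med [ 480.8 -282.3   25.7] err 0.1 top@h [ 480.3 -282.4] sc@h [ 478.7 -286.5]
h_small [ 482.6 -389.8   27. ] err 0.4 top@h [ 482.6 -389.8] sc@h [ 481.6 -391.3]
h_large [ 597.3 -389.5   28.5] err 0.1 top@h [ 597.5 -389.6] sc@h [ 597.8 -388.8]
b_med [ 591.4 -171.9  112.4] err 0.5 top@h [ 590.2 -172.4] sc@h [ 587.8 -178.8]
b_large [ 593.2 -269.9  117.5] err 0.1 top@h [ 592.4 -270.2] sc@h [ 589.4 -275.9]
b_slim [ 482.3 -167.9   83.5] err 0.1 top@h [ 481.9 -168.2] sc@h [ 480.8 -171.5]
b_small [ 374.  -341.2   83. ] err 0.0 top@h [ 373.8 -341.2] sc@h [ 372.5 -345.2]
dA [ 389.2 -447.9   68.6] err 1.3 top@h [ 388.3 -447.2] sc@h [ 387.3 -453.4]
dB [ 494.8 -494.9   68.6] err 1.4 top@h [ 493.5 -494. ] sc@h [ 492.  -499.9]
rim px [115 114 115] [168 190 195]Traceback (most recent call last):
  File "<stdin>", line 20, in <module>
cv2.error: OpenCV(4.12.0) /io/opencv/modules/imgproc/src/shapedescr.cpp:361: error: (-201:Incorrect size of input array) There should be at least 5 points to fit the ellipse in function 'fitEllipseNoDirect'
```

Run:
```python
from h import *
T=cam('top')
im=cv2.cvtColor(T['img'],cv2.COLOR_RGB2BGR); hsv=cv2.cvtColor(im,cv2.COLOR_BGR2HSV)
b,rr=im[...,0].astype(int),im[...,2].astype(int)
def best(m,u,v,rad):
    mm=np.zeros(m.shape,np.uint8); mm[v-rad:v+rad,u-rad:u+rad]=m[v-rad:v+rad,u-rad:u+rad]
    return max(cv2.findContours(mm,0,1)[0],key=cv2.contourArea)
# well edge: inner dark/grey, and outer
for n,u,v,rad in (('slim',275,250,20),('med',300,187,27),('small',362,186,24),('large',361,122,30)):
    c=best((rr-b<8)&(hsv[...,2]<150),u,v,rad); e=cv2.fitEllipse(c)
    print(n,[np.round(x,1) for x in e], 'rimside z14',onz(T,*e[0],16).round(1)[:2])
for n,m,u,v,rad,h in (('bluecap',(b-rr>50),290,108,15,112),('darkcap small',(hsv[...,2]<75)&(b-rr<12),334,247,12,85),('purple',(hsv[...,2]<100),334,248,15,66),('brown cap',(hsv[...,2]<100)&(rr-b<22),229,111,15,113),('white slim cap',(rr-b<12)&(hsv[...,2]>165),229,182,9,82)):
    try:
        e=cv2.fitEllipse(best(m,u,v,rad)); print(n,[np.round(x,1) for x in e],onz(T,*e[0],h).round(1))
    except Exception as x: print(n,x)
```

```text
slim [array([274.3, 251.2]), array([29. , 29.3]), np.float64(124.9)] rimside z14 [ 370.9 -237.2]
med [array([300.1, 188.2]), array([41.6, 43.4]), np.float64(159.6)] rimside z14 [ 480.9 -281.1]
small [array([362.6, 187.1]), array([35.8, 37.8]), np.float64(15.3)] rimside z14 [ 482.2 -390.8]
large [array([360.9, 123.2]), array([47.5, 49.8]), np.float64(13.4)] rimside z14 [ 598.4 -389.3]
bluecap [array([288.8, 107.1]), array([19.3, 20.4]), np.float64(73.5)] [ 596.7 -269.   112. ]
darkcap small [array([334.3, 248. ]), array([20.8, 21.6]), np.float64(160.0)] [ 372.3 -341.1   85. ]
purple [array([334.5, 248.5]), array([21.4, 23.6]), np.float64(176.7)] [ 372.6 -341.2   66. ]
brown cap [array([229.1, 112.1]), array([18.9, 21.7]), np.float64(141.6)] [ 589.1 -172.6  113. ]
white slim cap max() iterable argument is empty
```

Both views agree to about 2 mm on position and height. The rims triangulate to 26–28 mm and the cap tops to 83–117 mm. I'll work from widest to slimmest, and turn the tool to yaw 0 first so its axes match the world's.

```bash
python3 -m crank '{"slide":[[0,0,0],[0,0,0],[0,0,0],[0,0,0]],"twist":[0.109,0.109,0.109,0.109]}' 0 40
python3 -m crank '{"slide":[[0.02,-0.016,0],[0.036,-0.029,0],[0.038,-0.030,0],[0.038,-0.030,0],[0.038,-0.030,0],[0.038,-0.030,0],[0.038,-0.030,0],[0.036,-0.029,0]],"twist":[0,0,0,0,0,0,0,0]}'
```

```text
time: 0.65
tool_pos: [253.8, -543.6, 231.1]
tcp_rot: [-180.0, 0.0, -0.2]
ft_force: [0.1, 0.3, -0.3]
finger_gap: 85.4
time: 1.45
tool_pos: [537.1, -317.8, 231.3]
tcp_rot: [180.0, -0.0, 0.1]
ft_force: [-0.1, -0.3, 0.3]
finger_gap: 85.2
```

```bash
python3 -m crank '{"slide":[[0.03,-0.026,0],[0.02,-0.016,0],[0.007,-0.007,0],[0,0,0.02],[0,0,0.02],[0,0,0]],"twist":[0,0,0,0,0,0]}'
python3 - <<'E'
from h import *
for n in('top','scene'):
    d=cam(n); c=(slice(60,260),slice(190,450)) if n=='top' else (slice(60,280),slice(210,430)); cv2.imwrite(f'pics/{n}1.png',cv2.resize(d['img'][c][:,:,::-1],None,fx=2.3,fy=2.3))
s=status.sense();print(s['tool_pos'],s['tcp_rot'],s['joint_pos'])
E
```

```text
time: 2.05
tool_pos: [590.3, -269.9, 187.4]
tcp_rot: [-179.8, 0.3, 0.0]
ft_force: [0.0, 0.1, -0.8]
finger_gap: 85.7
[ 591.84870185 -270.77709369  191.10383864] [-1.79971924e+02  7.30409951e-02  3.63810981e-03] [-2.90903407e+01  1.64879780e+01  7.91972795e+01 -1.10350884e-02
  8.43922193e+01  6.09071248e+01]
```

View pics/scene1.png

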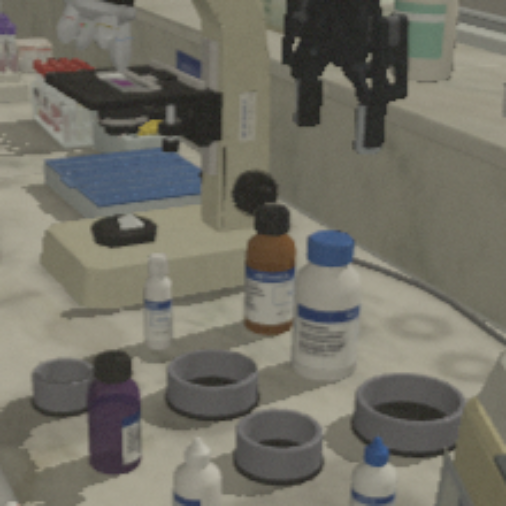

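View pics/top1.png

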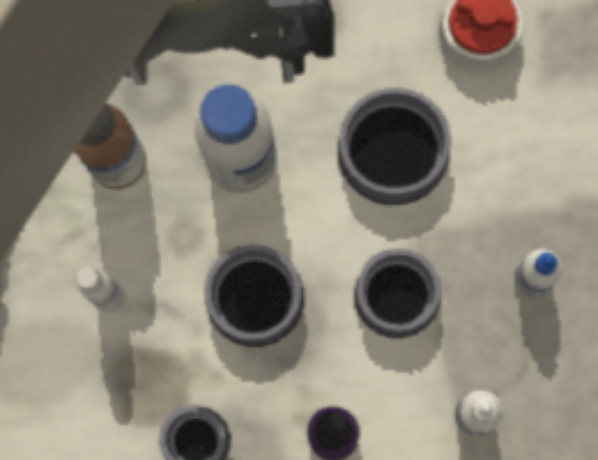

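The top view shows the fingertips astride the large bottle, at crop (140,78) and (290,75). I'll check that against the projection of the TCP.

Run:
```python
from h import *
T=cam('top');S=cam('scene')
for z in(190,203): print(proj(T,(593,-270,z)),proj(T,(593,-220,z)),proj(T,(593,-320,z)),'sc',proj(S,(593,-220,z)),proj(S,(593,-320,z)))
print(np.mean([status.sense()['tool_pos'] for _ in range(5)],0))
```

```text
(np.float64(284.3988257950848), np.float64(91.75465471367254)) (np.float64(250.2486079212495), np.float64(92.18485717393935)) (np.float64(318.7184044720321), np.float64(91.32231875503555)) sc (np.float64(342.14811246098907), np.float64(119.72985245847518)) (np.float64(370.623737981615), np.float64(133.42230238701285))
(np.float64(283.46469764736804), np.float64(88.46354216431452)) (np.float64(248.71059231693704), np.float64(88.9096462331516)) (np.float64(318.39423372823506), np.float64(88.01518626448288)) sc (np.float64(342.4606591436284), np.float64(113.03113279079669)) (np.float64(371.1438740762222), np.float64(126.17464863244749))
[ 592.87544203 -271.19445862  192.88516883]
```

```bash
python3 -m crank '{"slide":[[0.001,-0.001,0.02],[0,0,0.03],[0,0,0.03],[0,0,0.03],[0,0,0.016],[0,0,0.01],[0,0,0]],"twist":[0,0,0,0,0,0,0]}' 0 40
python3 -m crank '{"slide":[[0,0,0],[0,0,0],[0,0,0],[0,0,0],[0,0,0],[0,0,0],[0,0,0],[0,0,0]],"twist":[0,0,0,0,0,0,0,0]}' 0.6 30
python3 - <<'E'
from h import *
for n in('top','scene'):
    d=cam(n); c=(slice(60,260),slice(190,450)) if n=='top' else (slice(60,280),slice(210,430)); cv2.imwrite(f'pics/{n}2.png',cv2.resize(d['img'][c][:,:,::-1],None,fx=2.3,fy=2.3))
E
```

```text
time: 2.95
tool_pos: [593.3, -269.4, 54.9]
tcp_rot: [-180.0, 0.0, 0.0]
ft_force: [-1.0, -0.8, -0.9]
finger_gap: 85.4
time: 3.75
tool_pos: [594.9, -270.0, 57.5]
tcp_rot: [179.9, -0.2, 0.1]
ft_force: [-0.3, 1.5, 6.4]
finger_gap: 54.1
```

View pics/scene2.png

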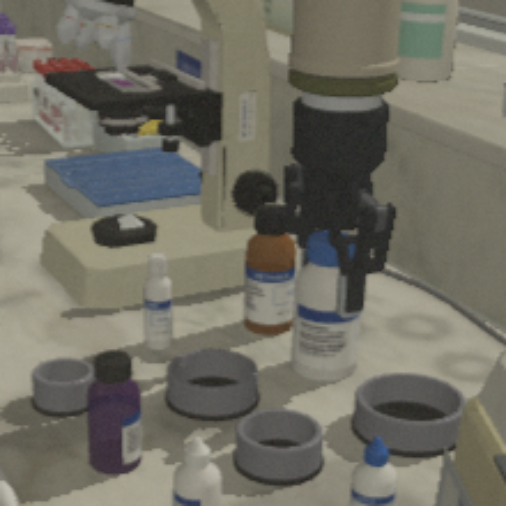

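The large bottle is between the fingers, with the tips around the blue band at crop (350,305). The gap reads 54 mm rather than 56, which suggests the pads may be on the shoulder edge. I'll regrip a little lower.

```bash
python3 -m crank '{"slide":[[0,0,0],[0,0,0],[0,0,0],[0,0,0.003],[0,0,0.002],[0,0,0]],"twist":[0,0,0,0,0,0]}' 0.1 30
python3 -m crank '{"slide":[[0,0,0],[0,0,0],[0,0,0],[0,0,0],[0,0,0],[0,0,0],[0,0,0],[0,0,0]],"twist":[0,0,0,0,0,0,0,0]}' 0.6 30
python3 -m crank '{"slide":[[0,0,0],[0,0,0]],"twist":[0,0]}' 0.6 30
```

```text
time: 4.45
tool_pos: [593.2, -269.1, 49.5]
tcp_rot: [-180.0, 0.1, 0.0]
ft_force: [-0.3, 0.3, -0.3]
finger_gap: 76.7
time: 5.25
tool_pos: [593.7, -269.5, 50.4]
tcp_rot: [180.0, -0.0, 0.0]
ft_force: [0.1, -1.3, 1.1]
finger_gap: 54.6
time: 5.45
tool_pos: [593.7, -269.5, 50.4]
tcp_rot: [180.0, -0.0, 0.0]
ft_force: [0.7, -1.5, 0.9]
finger_gap: 54.7
```

```bash
python3 -m crank '{"slide":[[0,0,-0.005],[0,0,-0.008],[0,0,-0.012],[0,0,-0.012],[0,0,-0.012],[0,0,-0.006],[0,0,0]],"twist":[0,0,0,0,0,0,0]}'
python3 - <<'E'
from h import *
for n in('top','scene'):
    d=cam(n); c=(slice(60,260),slice(190,450)) if n=='top' else (slice(60,280),slice(210,430)); cv2.imwrite(f'pics/{n}3.png',cv2.resize(d['img'][c][:,:,::-1],None,fx=2.3,fy=2.3))
E
```

```text
time: 6.15
tool_pos: [594.7, -269.9, 107.4]
tcp_rot: [179.9, -0.2, 0.0]
ft_force: [-0.3, -0.1, -2.5]
finger_gap: 54.0
```

View pics/scene3.png

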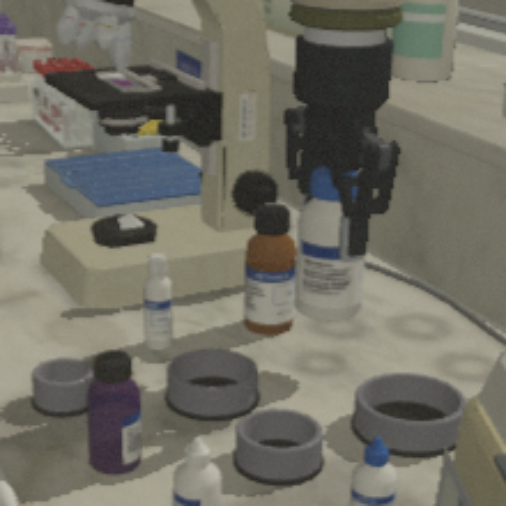

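The bottle is lifted and hanging upright, with its foot at crop (330,315). Next I carry it over the wide holder.

```bash
python3 -m crank '{"slide":[[0.001,0.01,0],[0.001,0.022,0],[0.001,0.028,0],[0.001,0.028,0],[0,0.020,0],[0,0.012,0],[0,0,0]],"twist":[0,0,0,0,0,0,0]}'
python3 - <<'E'
from h import *
for n in('top','scene'):
    d=cam(n); c=(slice(60,260),slice(190,450)) if n=='top' else (slice(60,280),slice(210,430)); cv2.imwrite(f'pics/{n}4.png',cv2.resize(d['img'][c][:,:,::-1],None,fx=2.3,fy=2.3))
E
```

```text
time: 6.95
tool_pos: [596.9, -391.1, 104.4]
tcp_rot: [-180.0, 0.0, -0.1]
ft_force: [0.9, 0.6, -2.7]
finger_gap: 54.4
```

View pics/scene4.png

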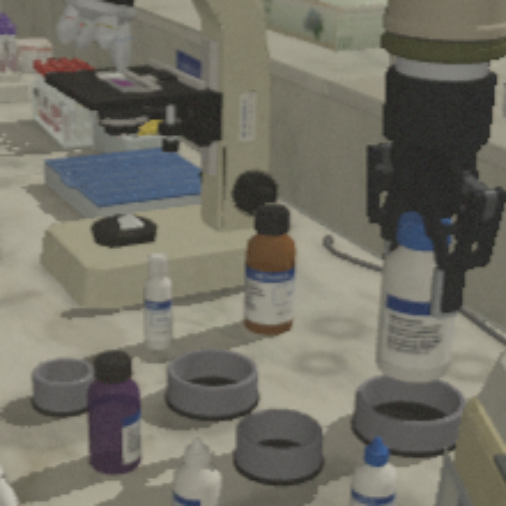

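View pics/top4.png

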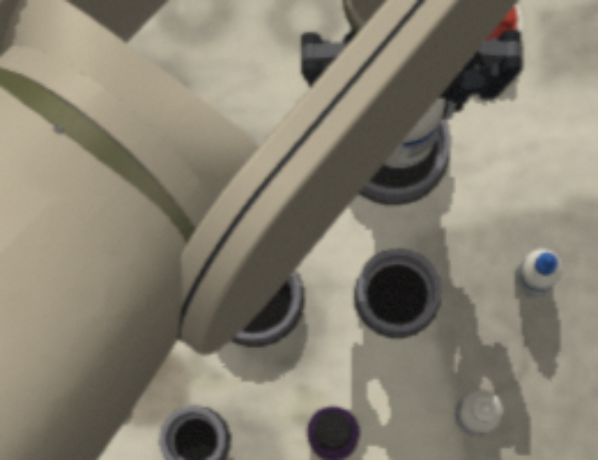

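Run:
```python
from h import *
S=cam('scene')
for y in(-386,-390,-394): print(y,proj(S,(598,y,55)),proj(S,(598,y,28)))
s=np.mean([status.sense()['tool_pos'] for _ in range(5)],0); print(s)
```

```text
-386 (np.float64(388.1417480330464), np.float64(217.3906813773042)) (np.float64(386.8648697124619), np.float64(231.0244157684608))
-390 (np.float64(389.45250513364635), np.float64(218.30509519450118)) (np.float64(388.15420887053597), np.float64(231.97782238840279))
-394 (np.float64(390.7731594775754), np.float64(219.22641355262954)) (np.float64(389.45315922523946), np.float64(232.93833604332048))
[ 597.70030166 -388.3893108   104.80254497]
```

```bash
python3 -m crank '{"slide":[[0,0,0.008],[0,0,0.015],[0,0,0.012],[0,0,0.007],[0,0,0.004],[0,0,0.002],[0,0,0]],"twist":[0,0,0,0,0,0,0]}'
python3 -m crank '{"slide":[[0,0,0.001],[0,0,0.001],[0,0,0]],"twist":[0,0,0]}'
```

```text
time: 7.8
tool_pos: [597.7, -389.4, 57.2]
tcp_rot: [-180.0, 0.0, 0.0]
ft_force: [-0.5, -0.1, -2.3]
finger_gap: 54.3
time: 8.1
tool_pos: [597.9, -389.5, 55.6]
tcp_rot: [180.0, -0.0, 0.0]
ft_force: [-0.3, 0.8, -2.0]
finger_gap: 54.2
```

```bash
python3 -m crank '{"slide":[[0,0,0.0005],[0,0,0.0005],[0,0,0]],"twist":[0,0,0]}'
```

```text
time: 8.4
tool_pos: [598.0, -389.6, 55.5]
tcp_rot: [180.0, -0.0, 0.0]
ft_force: [-3.2, 2.2, 5.3]
finger_gap: 54.4
```

Contact: fz went from -2 to +5 N. I'll release and rise.

```bash
python3 -m crank '{"slide":[[0,0,0],[0,0,0],[0,0,0],[0,0,0],[0,0,0],[0,0,0]],"twist":[0,0,0,0,0,0]}' 0.1 30
python3 -m crank '{"slide":[[0,0,-0.01],[0,0,-0.03],[0,0,-0.04],[0,0,-0.04],[0,0,-0.016],[0,0,0]],"twist":[0,0,0,0,0,0]}'
python3 - <<'E'
from h import *
for n in('top','scene'):
    d=cam(n); c=(slice(60,260),slice(190,450)) if n=='top' else (slice(60,280),slice(210,430)); cv2.imwrite(f'pics/{n}5.png',cv2.resize(d['img'][c][:,:,::-1],None,fx=2.3,fy=2.3))
E
```

```text
time: 9.0
tool_pos: [597.7, -389.4, 54.3]
tcp_rot: [180.0, -0.0, 0.0]
ft_force: [0.6, -0.1, 0.1]
finger_gap: 77.1
time: 9.6
tool_pos: [599.6, -390.8, 195.8]
tcp_rot: [179.7, -0.4, 0.0]
ft_force: [0.2, 1.4, -0.7]
finger_gap: 76.6
```

View pics/scene5.png

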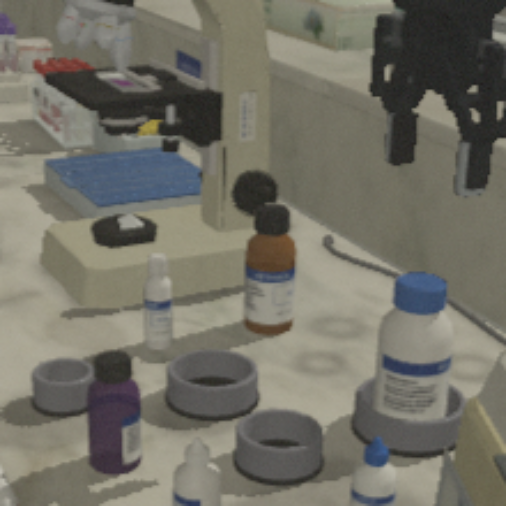

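The large bottle stands upright in the widest holder, cap at crop (420,290). Before the brown bottle I'll check how close the microscope knob is.

Run:
```python
from h import *
T=cam('top');S=cam('scene')
print(tri(T,(160,87),S,(321,143)))
```

```text
(array([641.83270722, -47.9437038 ,  88.27827709]), np.float64(2.3694948770620443))
```

```bash
python3 - <<'E'
from h import *
T=cam('top');S=cam('scene')
for p in((135,60),(65,130),(45,125),(100,35)):
  print(p,[onz(T,*p,z).round(0) for z in(150,250,300)])
# arm top of the stand in scene: right edge upper corner
for p in ((325,45),(322,100),(275,15)): print('sc',p,[proj(T,onz(S,*p,z)) for z in(150,250,300)])
E
python3 - <<'E'
import cv2
a=cv2.imread('pics/top0.png')[0:280,0:260];cv2.imwrite('pics/mt.png',cv2.resize(a,None,fx=2.1,fy=2.1))
a=cv2.imread('pics/scene5.png')
E
```

```text
(135, 60) [array([664., -29., 150.]), array([618., -72., 250.]), array([595., -93., 300.])]
(65, 130) [array([551.,  74., 150.]), array([520.,  17., 250.]), array([505., -12., 300.])]
(45, 125) [array([559., 106., 150.]), array([528.,  45., 250.]), array([512.,  14., 300.])]
(100, 35) [array([707.,  30., 150.]), array([655., -21., 250.]), array([630., -46., 300.])]
sc (325, 45) [(np.float64(-482.1406440494892), np.float64(-252.7413362069281)), (np.float64(-165.6614990947861), np.float64(-103.05314401872647)), (np.float64(64.77956743938907), np.float64(5.9407887737766885))]
sc (322, 100) [(np.float64(54.02669027068339), np.float64(26.96965248038893)), (np.float64(297.64805765411995), np.float64(136.61972135530368)), (np.float64(465.8541332766646), np.float64(212.32657734779286))]
sc (275, 15) [(np.float64(-1310.8386300990014), np.float64(-455.23300312068034)), (np.float64(-902.1484649313102), np.float64(-292.83643784821163)), (np.float64(-587.9389260958552), np.float64(-167.98256508181612))]
```

Run:
```python
from h import *
d=cam('scene');cv2.imwrite('pics/sc6.png',d['img'][:,:,::-1])
```

```text
(no output)
```

View pics/sc6.png

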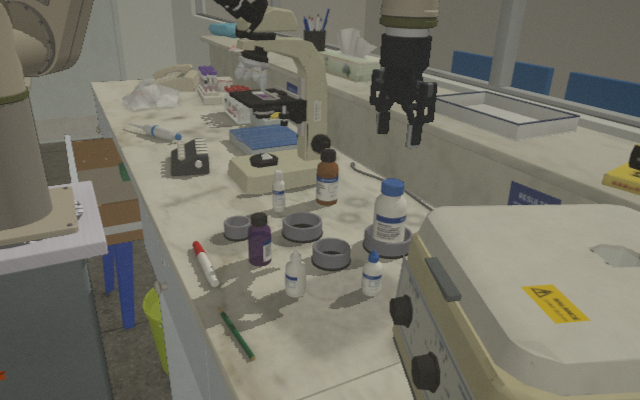

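View pics/mt.png

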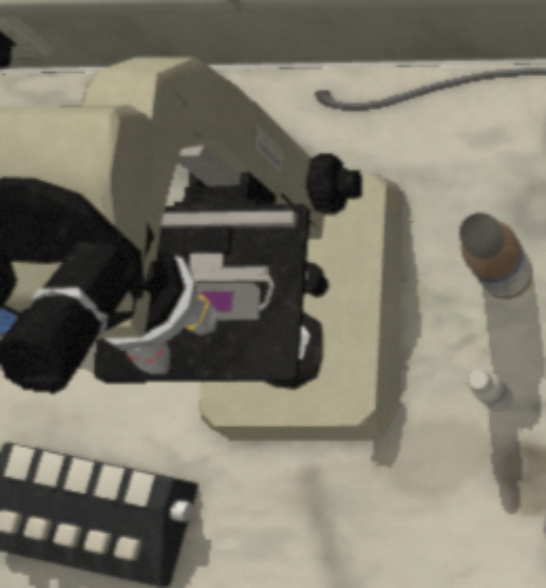

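The microscope column and eyepiece stay at y > -50, about 75 mm clear of the arm. Going to the brown bottle.

```bash
python3 -m crank '{"slide":[[-0.001,-0.018,0],[-0.001,-0.035,0],[-0.001,-0.045,0],[-0.001,-0.045,0],[-0.001,-0.040,0],[-0.001,-0.025,0],[-0.001,-0.010,0],[0,0,0]],"twist":[0,0,0,0,0,0,0,0]}' 0.1
python3 -m crank '{"slide":[[0,0,0.02],[0,0,0.03],[0,0,0.03],[0,0,0.03],[0,0,0.02],[0,0,0.012],[0,0,0]],"twist":[0,0,0,0,0,0,0]}'
python3 -m crank '{"slide":[[0,0,0],[0,0,0],[0,0,0],[0,0,0],[0,0,0],[0,0,0],[0,0,0],[0,0,0]],"twist":[0,0,0,0,0,0,0,0]}' 0.7 30
python3 -m crank '{"slide":[[0,0,0],[0,0,0]],"twist":[0,0]}'
python3 - <<'E'
from h import *
for n in('top','scene'):
    d=cam(n); c=(slice(60,260),slice(190,450)) if n=='top' else (slice(60,280),slice(210,430)); cv2.imwrite(f'pics/{n}7.png',cv2.resize(d['img'][c][:,:,::-1],None,fx=2.3,fy=2.3))
E
```

```text
time: 10.75
tool_pos: [590.4, -170.3, 189.8]
tcp_rot: [-180.0, 0.0, 0.1]
ft_force: [1.0, -0.2, 1.2]
finger_gap: 76.8
time: 11.45
tool_pos: [589.0, -172.1, 45.9]
tcp_rot: [-179.9, 0.2, -0.0]
ft_force: [1.2, 0.7, -0.6]
finger_gap: 76.8
time: 12.25
tool_pos: [591.9, -172.0, 50.3]
tcp_rot: [179.9, -0.2, 0.1]
ft_force: [-1.6, 0.1, 6.0]
finger_gap: 44.8
time: 12.45
tool_pos: [591.9, -172.0, 50.3]
tcp_rot: [179.9, -0.2, 0.1]
ft_force: [-0.4, -0.5, 5.9]
finger_gap: 44.5
```

View pics/scene7.png

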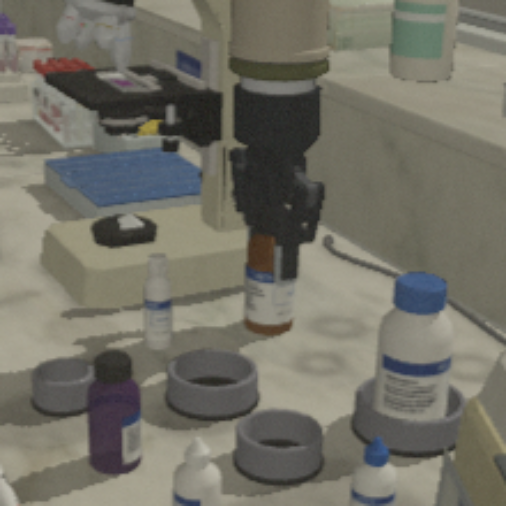

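The brown bottle is gripped at mid body and upright. Lifting, then carrying diagonally.

```bash
python3 -m crank '{"slide":[[0,0,-0.005],[0,0,-0.008],[0,0,-0.012],[0,0,-0.012],[0,0,-0.012],[0,0,-0.006],[0,0,0]],"twist":[0,0,0,0,0,0,0]}'
python3 -m crank '{"slide":[[-0.010,0.010,0],[-0.020,0.020,0],[-0.022,0.022,0],[-0.022,0.022,0],[-0.020,0.020,0],[-0.010,0.010,0],[-0.006,0.006,0],[0,0,0]],"twist":[0,0,0,0,0,0,0,0]}'
python3 - <<'E'
from h import *
for n in('top','scene'):
    d=cam(n); c=(slice(60,260),slice(190,450)) if n=='top' else (slice(60,280),slice(210,430)); cv2.imwrite(f'pics/{n}8.png',cv2.resize(d['img'][c][:,:,::-1],None,fx=2.3,fy=2.3))
S=d
for y in(-278,-282,-286): print(y,proj(S,(481,y,55)))
E
```

```text
time: 13.25
tool_pos: [591.6, -171.8, 105.2]
tcp_rot: [179.9, -0.2, 0.0]
ft_force: [-0.5, -0.6, -1.8]
finger_gap: 44.7
time: 14.05
tool_pos: [480.0, -281.9, 103.0]
tcp_rot: [-180.0, 0.0, -0.0]
ft_force: [0.5, 0.5, -0.9]
finger_gap: 44.7
-278 (np.float64(301.5532423419868), np.float64(205.33730432711857))
-282 (np.float64(302.49750304091623), np.float64(206.17036964219247))
-286 (np.float64(303.44859712538545), np.float64(207.0094636487963))
```

View pics/scene8.png

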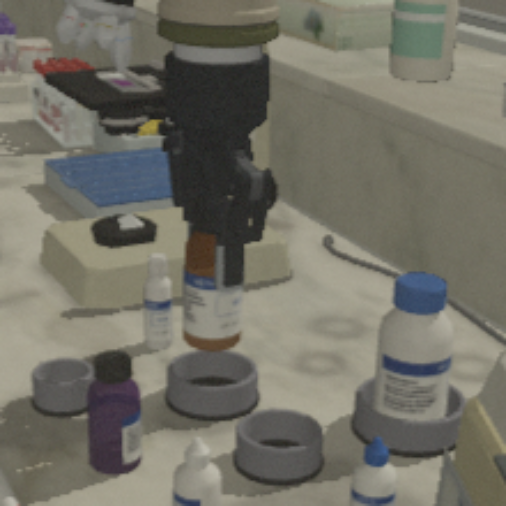

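The brown bottle is centred over its cup: foot at full-image (302,207), predicted (302.5,206). Lowering.

```bash
python3 -m crank '{"slide":[[0,0,0.008],[0,0,0.015],[0,0,0.012],[0,0,0.007],[0,0,0.004],[0,0,0.002],[0,0,0.001],[0,0,0]],"twist":[0,0,0,0,0,0,0,0]}'
python3 -m crank '{"slide":[[0,0,0.0005],[0,0,0.0005],[0,0,0]],"twist":[0,0,0]}'
python3 -m crank '{"slide":[[0,0,0.0005],[0,0,0]],"twist":[0,0]}'
```

```text
time: 14.95
tool_pos: [481.0, -281.1, 55.4]
tcp_rot: [-180.0, -0.0, 0.1]
ft_force: [-3.5, 5.3, 8.9]
finger_gap: 44.2
time: 15.25
tool_pos: [481.4, -281.1, 55.4]
tcp_rot: [-180.0, -0.1, 0.1]
ft_force: [-5.5, 8.3, 15.6]
finger_gap: 44.8
time: 15.45
tool_pos: [481.7, -281.1, 55.4]
tcp_rot: [-180.0, -0.1, 0.1]
ft_force: [-5.4, 8.4, 17.8]
finger_gap: 44.5
```

It reached the floor (z +5.1 relative to the grasp). I pressed slightly more than needed, so I'll back off 1 mm before releasing.

```bash
python3 -m crank '{"slide":[[0,0,-0.001],[0,0,-0.0005],[0,0,0]],"twist":[0,0,0]}'
python3 -m crank '{"slide":[[0,0,0],[0,0,0],[0,0,0],[0,0,0],[0,0,0],[0,0,0]],"twist":[0,0,0,0,0,0]}' 0.2 30
python3 -m crank '{"slide":[[0,0,-0.01],[0,0,-0.03],[0,0,-0.04],[0,0,-0.04],[0,0,-0.016],[0,0,0]],"twist":[0,0,0,0,0,0]}'
python3 - <<'E'
from h import *
for n in('top','scene'):
    d=cam(n); c=(slice(60,260),slice(190,450)) if n=='top' else (slice(60,280),slice(210,430)); cv2.imwrite(f'pics/{n}9.png',cv2.resize(d['img'][c][:,:,::-1],None,fx=2.3,fy=2.3))
E
```

```text
time: 15.75
tool_pos: [481.3, -281.5, 55.3]
tcp_rot: [180.0, -0.1, 0.0]
ft_force: [-1.7, 3.7, 8.0]
finger_gap: 44.5
time: 16.35
tool_pos: [480.6, -281.5, 54.2]
tcp_rot: [-180.0, -0.0, 0.0]
ft_force: [-0.3, 1.0, -0.8]
finger_gap: 68.3
time: 16.95
tool_pos: [482.5, -282.8, 194.8]
tcp_rot: [179.8, -0.3, 0.0]
ft_force: [-0.1, -0.1, 0.7]
finger_gap: 68.4
```

View pics/scene9.png

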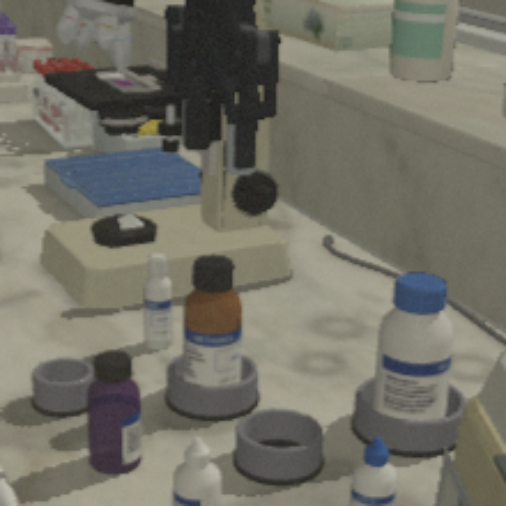

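View pics/top9.png

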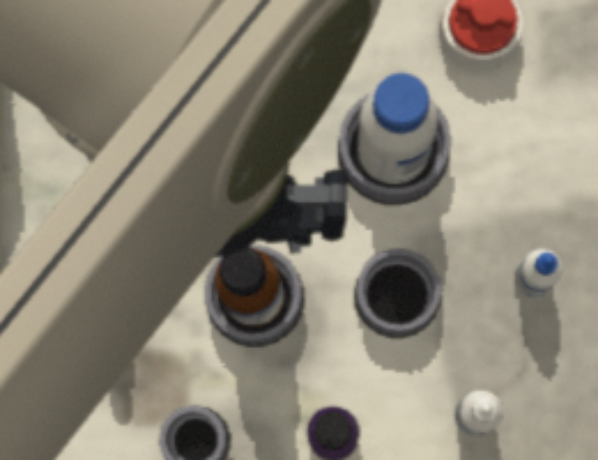

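The brown bottle stands upright in the second-widest cup. Next is the purple one.

```bash
python3 -m crank '{"slide":[[-0.010,0.006,0],[-0.020,0.010,0],[-0.025,0.014,0],[-0.025,0.014,0],[-0.017,0.010,0],[-0.010,0.005,0],[0,0,0]],"twist":[0,0,0,0,0,0,0]}' 0.15
python3 -m crank '{"slide":[[0,0,0.02],[0,0,0.03],[0,0,0.035],[0,0,0.03],[0,0,0.024],[0,0,0.014],[0,0,0.008],[0,0,0]],"twist":[0,0,0,0,0,0,0,0]}'
python3 -m crank '{"slide":[[0,0,0],[0,0,0],[0,0,0],[0,0,0],[0,0,0],[0,0,0],[0,0,0],[0,0,0]],"twist":[0,0,0,0,0,0,0,0]}' 0.75 30
python3 -m crank '{"slide":[[0,0,0],[0,0,0]],"twist":[0,0]}'
python3 - <<'E'
from h import *
for n in('top','scene'):
    d=cam(n); c=(slice(60,270),slice(190,450)) if n=='top' else (slice(90,310),slice(210,430)); cv2.imwrite(f'pics/{n}10.png',cv2.resize(d['img'][c][:,:,::-1],None,fx=2.3,fy=2.3))
E
```

```text
time: 17.75
tool_pos: [371.9, -340.7, 188.9]
tcp_rot: [-179.9, 0.1, -0.1]
ft_force: [0.3, -0.3, -0.5]
finger_gap: 72.2
time: 18.55
tool_pos: [373.6, -339.9, 28.5]
tcp_rot: [-179.9, 0.1, 0.1]
ft_force: [0.6, 0.4, -0.2]
finger_gap: 72.3
time: 19.35
tool_pos: [374.6, -341.7, 30.9]
tcp_rot: [179.9, -0.1, 0.0]
ft_force: [-0.4, -0.3, 6.7]
finger_gap: 36.4
time: 19.55
tool_pos: [374.6, -341.7, 30.9]
tcp_rot: [179.9, -0.1, 0.0]
ft_force: [-1.0, 0.3, 6.8]
finger_gap: 36.3
```

View pics/scene10.png

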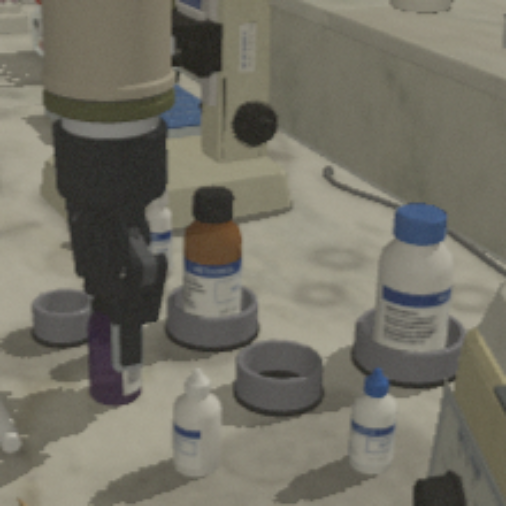

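```bash
python3 -m crank '{"slide":[[0,0,-0.005],[0,0,-0.008],[0,0,-0.012],[0,0,-0.012],[0,0,-0.012],[0,0,-0.006],[0,0,0]],"twist":[0,0,0,0,0,0,0]}'
python3 -m crank '{"slide":[[0.010,0.005,0],[0.020,0.008,0],[0.022,0.010,0],[0.022,0.010,0],[0.018,0.008,0],[0.011,0.005,0],[0.006,0.003,0],[0,0,0]],"twist":[0,0,0,0,0,0,0,0]}'
python3 - <<'E'
from h import *
for n in('top','scene'):
    d=cam(n); c=(slice(60,270),slice(190,450)) if n=='top' else (slice(90,310),slice(210,430)); cv2.imwrite(f'pics/{n}11.png',cv2.resize(d['img'][c][:,:,::-1],None,fx=2.3,fy=2.3))
S=d
print(proj(S,(482.5,-390,55)))
E
```

```text
time: 20.35
tool_pos: [374.4, -341.4, 86.0]
tcp_rot: [179.9, -0.1, 0.0]
ft_force: [-0.7, 0.4, -1.6]
finger_gap: 36.4
time: 21.15
tool_pos: [483.2, -389.4, 83.3]
tcp_rot: [-180.0, 0.0, 0.1]
ft_force: [0.6, 1.3, -1.6]
finger_gap: 36.5
(np.float64(331.64109964081484), np.float64(231.0035029404629))
```

View pics/scene11.png

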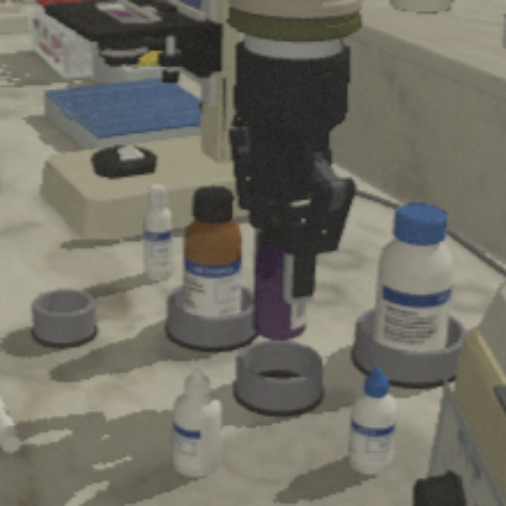

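View pics/top11.png

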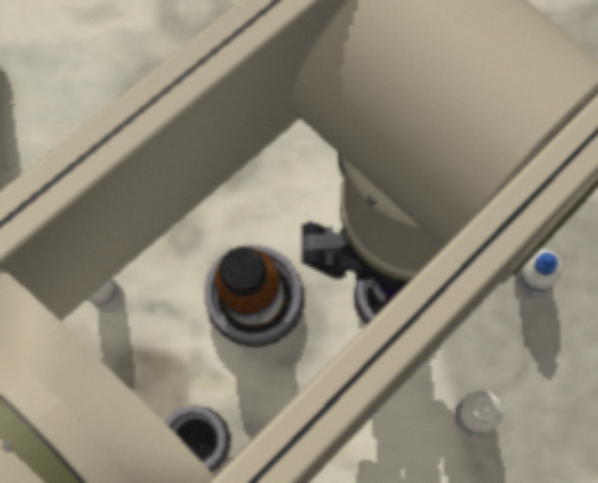

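The purple bottle's foot is at full-image (332,232), which matches the prediction. Lowering.

```bash
python3 -m crank '{"slide":[[0,0,0.008],[0,0,0.014],[0,0,0.012],[0,0,0.007],[0,0,0.004],[0,0,0.0015],[0,0,0.0005],[0,0,0]],"twist":[0,0,0,0,0,0,0,0]}'
python3 -m crank '{"slide":[[0,0,0.0005],[0,0,0]],"twist":[0,0]}'
```

```text
time: 22.05
tool_pos: [483.0, -389.8, 37.8]
tcp_rot: [180.0, -0.0, 0.0]
ft_force: [-0.6, -0.7, -1.6]
finger_gap: 36.4
time: 22.25
tool_pos: [482.9, -389.7, 37.2]
tcp_rot: [180.0, -0.0, 0.0]
ft_force: [0.1, -0.3, -1.0]
finger_gap: 36.1
```

```bash
python3 -m crank '{"slide":[[0,0,0.0005],[0,0,0.0005],[0,0,0]],"twist":[0,0,0]}'
```

```text
time: 22.55
tool_pos: [482.8, -389.6, 36.0]
tcp_rot: [180.0, -0.0, 0.0]
ft_force: [0.2, -0.4, 0.2]
finger_gap: 36.4
```

```bash
python3 -m crank '{"slide":[[0,0,0.0005],[0,0,0]],"twist":[0,0]}'
```

```text
time: 22.75
tool_pos: [482.9, -389.6, 35.9]
tcp_rot: [180.0, -0.0, 0.0]
ft_force: [-1.9, 2.4, 4.8]
finger_gap: 36.1
```

Touchdown at 5 N. Releasing and rising.

```bash
python3 -m crank '{"slide":[[0,0,0],[0,0,0],[0,0,0],[0,0,0],[0,0,0],[0,0,0]],"twist":[0,0,0,0,0,0]}' 0.3 30
python3 -m crank '{"slide":[[0,0,-0.01],[0,0,-0.03],[0,0,-0.04],[0,0,-0.04],[0,0,-0.035],[0,0,0]],"twist":[0,0,0,0,0,0]}'
python3 - <<'E'
from h import *
for n in('top','scene'):
    d=cam(n); c=(slice(60,270),slice(190,450)) if n=='top' else (slice(90,310),slice(210,430)); cv2.imwrite(f'pics/{n}12.png',cv2.resize(d['img'][c][:,:,::-1],None,fx=2.3,fy=2.3))
E
```

```text
time: 23.35
tool_pos: [482.7, -389.4, 35.2]
tcp_rot: [-180.0, 0.0, 0.0]
ft_force: [-0.3, 0.5, 0.2]
finger_gap: 59.5
time: 23.95
tool_pos: [485.5, -392.1, 198.8]
tcp_rot: [179.5, -0.5, 0.0]
ft_force: [0.8, -0.8, 0.7]
finger_gap: 59.8
```

View pics/scene12.png

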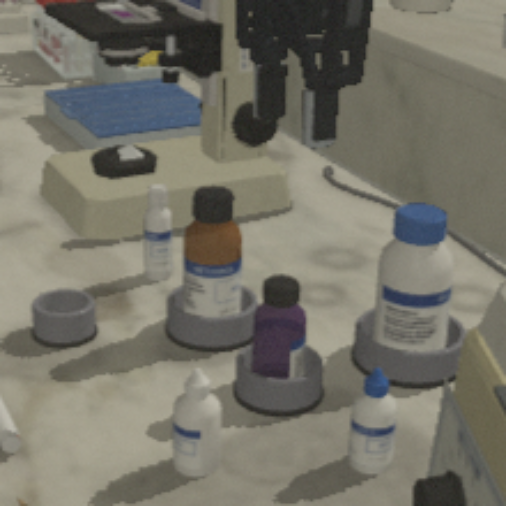

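The purple bottle stands in its cup. Last, the slim one.

```bash
python3 -m crank '{"slide":[[-0.001,-0.018,0],[0,-0.035,0],[0,-0.045,0],[0,-0.045,0],[0,-0.042,0],[0,-0.025,0],[0,-0.012,0],[0,0,0]],"twist":[0,0,0,0,0,0,0,0]}' 0.3
python3 -m crank '{"slide":[[0,0,0.02],[0,0,0.03],[0,0,0.035],[0,0,0.03],[0,0,0.024],[0,0,0.014],[0,0,0.008],[0,0,0]],"twist":[0,0,0,0,0,0,0,0]}'
python3 - <<'E'
from h import *
for n in('top','scene'):
    d=cam(n); c=(slice(60,270),slice(190,450)) if n=='top' else (slice(90,310),slice(210,430)); cv2.imwrite(f'pics/{n}13.png',cv2.resize(d['img'][c][:,:,::-1],None,fx=2.3,fy=2.3))
E
```

```text
time: 24.85
tool_pos: [481.1, -166.2, 189.3]
tcp_rot: [-180.0, 0.1, 0.2]
ft_force: [0.9, -0.4, 0.6]
finger_gap: 59.6
time: 25.65
tool_pos: [481.0, -167.9, 28.5]
tcp_rot: [-180.0, 0.1, 0.0]
ft_force: [0.1, -0.3, 0.7]
finger_gap: 59.7
```

View pics/scene13.png

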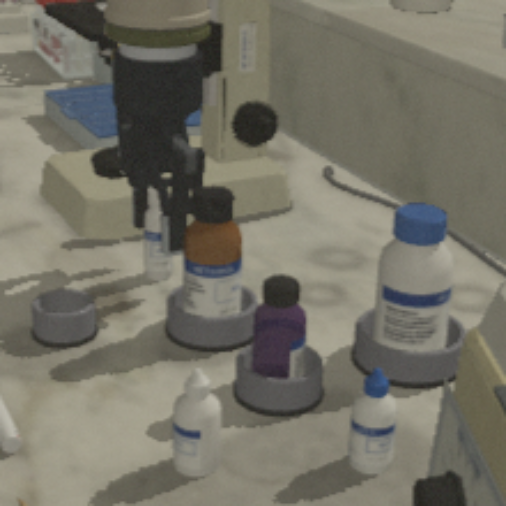

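```bash
python3 -m crank '{"slide":[[0,0,0],[0,0,0],[0,0,0],[0,0,0],[0,0,0],[0,0,0],[0,0,0],[0,0,0]],"twist":[0,0,0,0,0,0,0,0]}' 0.9 25
python3 -m crank '{"slide":[[0,0,0],[0,0,0]],"twist":[0,0]}'
python3 -m crank '{"slide":[[0,0,-0.005],[0,0,-0.008],[0,0,-0.012],[0,0,-0.012],[0,0,-0.012],[0,0,-0.006],[0,0,0]],"twist":[0,0,0,0,0,0,0]}'
python3 - <<'E'
from h import *
for n in('top','scene'):
    d=cam(n); c=(slice(60,270),slice(190,450)) if n=='top' else (slice(90,310),slice(210,430)); cv2.imwrite(f'pics/{n}14.png',cv2.resize(d['img'][c][:,:,::-1],None,fx=2.3,fy=2.3))
E
```

```text
time: 26.55
tool_pos: [482.4, -167.6, 30.4]
tcp_rot: [180.0, -0.1, 0.1]
ft_force: [-0.6, 0.6, 5.8]
finger_gap: 23.1
time: 26.75
tool_pos: [482.4, -167.6, 30.4]
tcp_rot: [180.0, -0.1, 0.1]
ft_force: [-0.1, 1.8, 5.8]
finger_gap: 23.0
time: 27.45
tool_pos: [482.5, -168.0, 86.0]
tcp_rot: [179.9, -0.1, 0.0]
ft_force: [0.3, -0.4, -0.6]
finger_gap: 23.0
```

View pics/scene14.png

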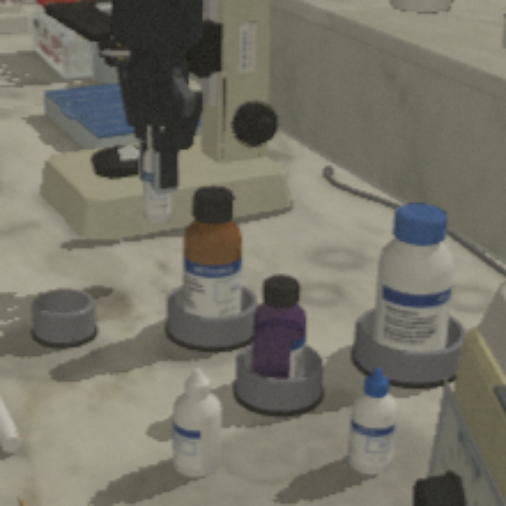

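```bash
python3 -m crank '{"slide":[[-0.010,0.006,0],[-0.020,0.013,0],[-0.022,0.014,0],[-0.022,0.014,0],[-0.020,0.013,0],[-0.010,0.007,0],[-0.006,0.004,0],[0,0,0]],"twist":[0,0,0,0,0,0,0,0]}'
python3 - <<'E'
from h import *
for n in('top','scene'):
    d=cam(n); c=(slice(60,270),slice(190,450)) if n=='top' else (slice(90,310),slice(210,430)); cv2.imwrite(f'pics/{n}15.png',cv2.resize(d['img'][c][:,:,::-1],None,fx=2.3,fy=2.3))
S=d
print(proj(S,(371.5,-238.5,55)),proj(S,(371.5,-238.5,28)))
E
```

```text
time: 28.35
tool_pos: [371.1, -238.8, 84.1]
tcp_rot: [-180.0, 0.0, -0.0]
ft_force: [-1.3, -0.4, -1.1]
finger_gap: 23.1
(np.float64(237.27445090605272), np.float64(207.33394981306213)) (np.float64(237.89420067278948), np.float64(220.75472938988804))
```

View pics/scene15.png

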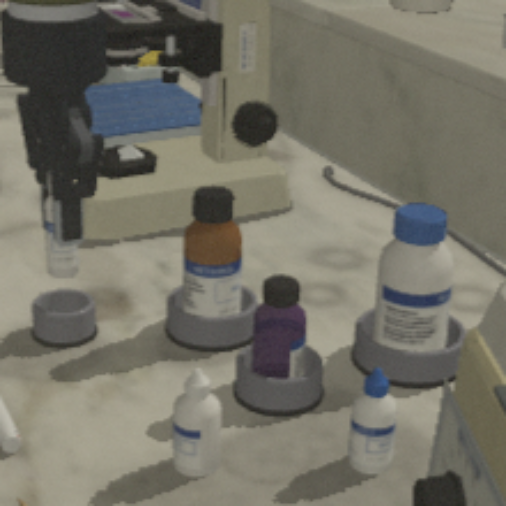

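View pics/top15.png

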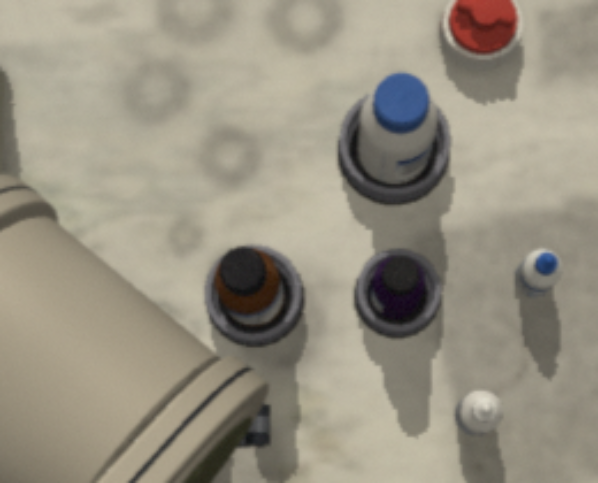

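The slim bottle's foot is at full-image (237,207), as predicted. The cup rim's centre sits about 1 px lower than predicted, so I'll nudge 1 mm and lower.

```bash
python3 -m crank '{"slide":[[0,0.001,0.008],[0,0,0.014],[0,0,0.010],[0,0,0.006],[0,0,0.004],[0,0,0.003],[0,0,0.002],[0,0,0]],"twist":[0,0,0,0,0,0,0,0]}'
python3 -m crank '{"slide":[[0,0,0.0005],[0,0,0.0005],[0,0,0]],"twist":[0,0,0]}'
```

```text
time: 29.25
tool_pos: [371.7, -239.6, 37.3]
tcp_rot: [180.0, -0.0, 0.0]
ft_force: [0.3, 0.5, -1.5]
finger_gap: 23.2
time: 29.55
tool_pos: [371.7, -239.7, 36.5]
tcp_rot: [180.0, -0.0, 0.0]
ft_force: [0.6, -0.4, -1.3]
finger_gap: 23.3
```

```bash
python3 -m crank '{"slide":[[0,0,0.0005],[0,0,0]],"twist":[0,0]}'
python3 -m crank '{"slide":[[0,0,0.0005],[0,0,0]],"twist":[0,0]}'
```

```text
time: 29.75
tool_pos: [371.6, -239.6, 35.8]
tcp_rot: [180.0, -0.0, 0.0]
ft_force: [-0.6, -0.1, -1.0]
finger_gap: 23.2
time: 29.95
tool_pos: [371.7, -239.6, 35.4]
tcp_rot: [180.0, -0.0, 0.0]
ft_force: [-0.6, 0.7, 0.4]
finger_gap: 23.4
```

Run:
```python
from h import *
d=cam('scene'); cv2.imwrite('pics/s16.png',cv2.resize(d['img'][140:260,190:340][:,:,::-1],None,fx=4,fy=4))
```

```text
(no output)
```

View pics/s16.png

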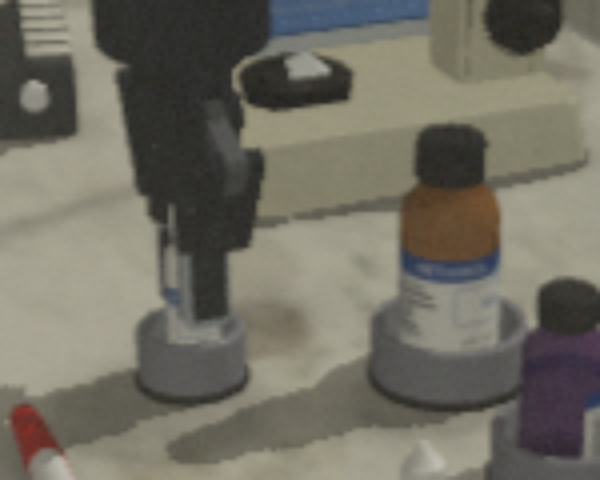

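The slim bottle is inside the cup and the fingertip is just above the rim at crop (210,320). One more half-millimetre for contact.

```bash
python3 -m crank '{"slide":[[0,0,0.0005],[0,0,0]],"twist":[0,0]}'
```

```text
time: 30.2
tool_pos: [371.9, -239.7, 35.3]
tcp_rot: [180.0, -0.0, 0.0]
ft_force: [-1.3, 2.3, 7.0]
finger_gap: 23.0
```

```bash
python3 -m crank '{"slide":[[0,0,0],[0,0,0],[0,0,0],[0,0,0],[0,0,0],[0,0,0]],"twist":[0,0,0,0,0,0]}' 0.4 25
python3 -m crank '{"slide":[[0,0,-0.005],[0,0,-0.02],[0,0,-0.03],[0,0,-0.04],[0,0,-0.04],[0,0,-0.03],[0,0,-0.015],[0,0,0]],"twist":[0,0,0,0,0,0,0,0]}'
python3 -m crank '{"slide":[[0,0.02,0],[0,0.04,-0.01],[0,0.045,-0.01],[-0.01,0.045,-0.01],[-0.02,0.04,0],[-0.02,0.04,0],[-0.01,0.02,0],[0,0,0]],"twist":[0,0,0,0,0,0,0,0]}'
python3 - <<'E'
from h import *
for n in('top','scene'):
    d=cam(n); c=(slice(60,290),slice(190,460)) if n=='top' else (slice(90,310),slice(200,430)); cv2.imwrite(f'pics/{n}17.png',cv2.resize(d['img'][c][:,:,::-1],None,fx=2.5,fy=2.5))
E
```

```text
time: 30.8
tool_pos: [371.6, -239.6, 34.8]
tcp_rot: [-180.0, 0.0, 0.0]
ft_force: [0.2, -0.6, 0.3]
finger_gap: 51.0
time: 31.6
tool_pos: [372.7, -240.4, 217.2]
tcp_rot: [179.8, -0.2, 0.0]
ft_force: [0.1, -0.6, -1.4]
finger_gap: 51.2
time: 32.4
tool_pos: [309.3, -491.0, 241.2]
tcp_rot: [-179.8, 0.2, -0.2]
ft_force: [-0.0, -0.1, 0.1]
finger_gap: 51.2
```

View pics/scene17.png

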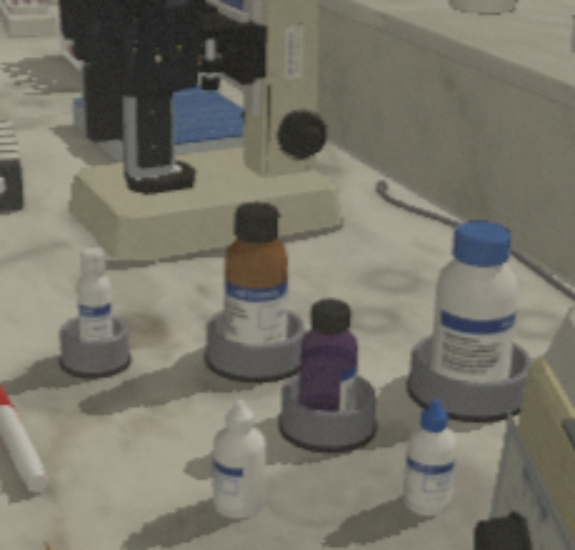

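View pics/top17.png

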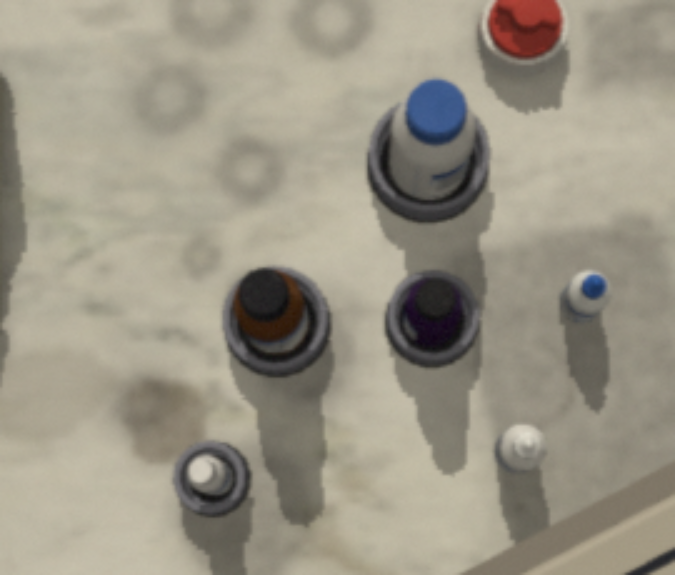

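All four bottles stand in their cups: scene caps at crop (92,262), (257,222), (330,315) and (482,243). Both droppers are upright at (238,410) and (433,415). I'll do a numeric check of the cap tops and droppers, then hand in.

Run:
```python
from h import *
from bench import hand_in
T=cam('top');S=cam('scene')
f=lambda p,o:(p[0]/2.5+o[0]-.3,p[1]/2.5+o[1]-.3)
for n,a,b in(('slim',(206,472),(92,253)),('med',(265,291),(257,211)),('small',(436,297),(330,304)),('large',(437,109),(482,230)),('dA',(526,446),(238,404)),('dB',(594,287),(434,405))):
    X,e=tri(T,f(a,(190,60)),S,f(b,(200,90))); print(n,X.round(1),round(e,1))
hand_in()
```

```text
slim [ 370.8 -242.5   88.9] 1.2
med [ 481.5 -281.2  117.4] 1.8
small [ 482.4 -389.1   90.8] 1.4
large [ 597.3 -389.9  124.1] 0.1
dA [ 389.1 -447.2   69. ] 0.2
dB [ 494.  -494.8   67.9] 1.1
the job is handed in; nothing more can be done
```

I put all four bottles in their holders, working from widest to slimmest, and handed the job in at about 32 s. The result has not been confirmed, because the hand-in gives no verdict.

- **Setting down:** I lowered each bottle in small steps and released it at light contact of 5–8 N. The brown bottle was the exception: I pressed it to about 18 N, then backed off to 8 N before releasing.
- **Position:** In the last pictures all four bottles stand upright in their own holders. The cap tops came out within 1–2 mm of the holder centres. The slim bottle is the exception, about 4 mm off in y; its well leaves 8 mm to spare each side.
- **Height:** The cap tops measured 89, 117, 91 and 124 mm (slim, brown, purple, large). Standing on the holder floors they should be 90, 120, 90 and 125 mm. The brown one reads about 3 mm low; before the move its cap top had also read 2.6 mm low.
- **Droppers:** Both measured within about 1 mm of where they started, and the arm touched neither.

One grip needed mending: the first hold on the large bottle looked close to its shoulder, so I opened the gripper and regripped 5 mm lower.

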